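# Tighten the load and set the trombone line to the marker

### The arm

A 6-joint arm with a two-finger parallel gripper is mounted at the origin on the work surface. World frame = base frame: x ahead of the robot, y to its left, z up, the work surface at z = 0. Lengths are in m, angles in rad, forces in N, time in s.
With the tool pointing down it reaches from about 0.35 to 1 m from the base axis. Payload 7.1 kg.
Tool frame: the origin (TCP) lies between the finger pads; the fingertips stand 22 mm ahead of it and the grasp point (between the pads) lies 3 mm ahead of it; x points along the fingers, y is the direction in which the jaws open and shut, and the axes are right-handed (so a half turn about x gives the same grasp; the last joint's range is limited). The gripper opens to 85 mm and grips with 20 to 120 N. Pads are 22 mm wide; open, the fingers measure 114 mm over their backs; the gripper's body (76 mm by 85 mm) begins 54 mm behind the grasp point. The pads swing forward as they close: fully open they stand 13 mm farther back than shut.
Start: joints at [1.137, 0.423, 1.63, -0, 1.089, -0.019], TCP at [0.252, 0.572, 0.253] pointing down, gripper open.
Joint ranges: [-3, 3], [-0.9, 2.11], [0.09, 2.58], [-1.31, 4.45], [0.11, 2.69], [-2.54, 2.54]. Speed limits (rad/s): [2.39, 2.39, 3.01, 3.14, 3.14, 3.14].

### API

Orientations are given as a rotation vector (axis times angle).
In Python, from rig import manip gives the robot as it stands. The module is installed in compiled form; this text tells all that it offers. Calls block until the motion is done:
- manip.move_to(position, orientation): joint-space move of the TCP to a pose.
- manip.servo_line(position, orientation=None, rate=0.15): straight line of the TCP; orientation=None keeps the orientation; rate is the mean speed in m/s.
- manip.set_joints(angles): joint-space move.
- manip.command_gripper(opening, f_grip=None): finger opening in m; f_grip is the grip in N (None keeps the last); returns when the fingers have stopped.
- manip.hold(seconds).
- manip.solve_ik(position, orientation): joint angles nearest the present ones, or None.
- manip.camera(name): name is "side" or "top" or "wrist"; returns a dict with "image" (420x560x3 uint8, red, green, blue), "fx", "fy", "cx", "cy" (pixels), "k1" (the pictures are not rectified: a ray, as slopes to the right and down, at radius r is drawn at 1 + k1 r^2 times it, then the intrinsics apply), "cam_to_world" (4x4, takes a point from camera to world coordinates); the wrist camera has in their place "mount" (4x4, takes a point from camera to tool coordinates, whose origin is the TCP and whose axes are the tool frame's). Camera axes: x right, y down, z forward; pixel columns grow to the right and rows downward; lengths in m; the calibration is good to about 2 mm. A picture is of the moment at which its call begins: read the wrist's pose just before it. There is no depth.
A pose or a line that the arm cannot do raises manip.IKError and nothing moves.
- manip.sign_off(): hands the job in, once; it reports no verdict.
Readings, each from a call of its own:
- manip.get_time(): time.
- manip.get_joint_positions(): joint angles.
- manip.get_joint_vel(): joint speeds.
- manip.get_tau(): joint torques, N m.
- manip.get_position(): TCP position.
- manip.get_ee_rot(): TCP orientation.
- manip.get_contact_force(): force on the tool from outside, world axes, zero at the start.
- manip.get_torque(): the same for the moment, N m.
- manip.get_width(): finger opening in m.
Only numpy, scipy, OpenCV 4.12 (cv2) and the standard library are available. Lean on these libraries where they do the work, as an engineer would, in place of code of your own. Each camera call takes 0.05 s, during which the arm holds its last target.

### The job

Get the transmission-line trainer ready for a reading: first tighten the knurled coupling nut of the terminating load on its coax port by hand, clockwise until it stops. Then squeeze the release button in the trombone's upright grip, pull the trombone out along its scale until its pointer stands at the little sliding marker, and finish holding it there with the button still squeezed in, since I read the trace before the brake goes back on. Leave the marker where it is set and do not disturb the other things on the bench.

Things in the scene. Friction and masses are not known exactly. Their poses are not given: they have to be found in the camera images.
- trainer: Fixed bench apparatus: light grey case 150 x 130 mm, 58 mm high (y -130 to 0), with a bed plate (x -82 to 82, y 0 to 365 mm), rail, two brass tubes and a scale bar on the bed's +x edge. Origin on the table in the middle of the case's +y face. z up; the trombone pulls out along +y, which lies within 20 degrees of the robot's left; +x is the side of scale and button, away from the robot
- nut (a joint): Turn of the coupling nut, rad: grows as it is turned clockwise seen from above (tightening) and stops hard at 1.4 = tight; it starts 0.8 to 1.3 rad short of that and stays where it is left. Turning it needs about 0.06 N m
- nut_center (a point): Centre of the knurled round steel coupling nut, upright axis, 21 mm in diameter, 20 mm high, 84 mm above the table (26 mm above the case top). The load's dark body, 16 mm thick, goes on for 14 mm above the nut; a flat 26 mm flange lies under it. Within 45 mm the rest of the case top is flush; knob and posts at its corners are up to 16 mm high
- trombone (a joint): How far the trombone (U of brass tube on an aluminium cross bar with the black upright grip) is pulled out, m: 0 fully in, 0.14 fully out. Locked by a spring brake unless the button is in; with the button in it slides with about 2 N and stays where it is left
- grip_center (a point): Middle of the gripping place of the black upright grip on the trombone: a post 24 mm thick along the trainer's x, 32 mm wide along its y, from 42 to 106 mm above the table; this point is on its axis at 84 mm, at the height of the button. Pinch it across x: one finger on the plain ribbed -x side, the other on the button. The brass tubes beside it reach 38 mm above the table, the cross bar 42 mm
- release (a joint): Travel of the release button, m: about -0.001 out (brake on), 0.006 flush with the grip. The brake is off above about 0.002; squeezed in means more than 0.0035. It springs back: about 11 N to press it, all the way
- button_face (a point): Middle of the outer face of the grey release button, 18 mm wide and 22 mm high, standing 7 mm proud when out of the grip's +x side, 84 mm above the table; moves with the trombone. It is pressed towards -x of the trainer
- pointer_tip (a point): Tip of the black pointer (3.4 mm wide) on the end of the cross bar, over the scale, 67 mm in +x from the grip's axis, at the same y as the grip, 21 mm above the table
- marker (a joint): Where the marker stands on the scale, m, counted like the trombone: when both values are equal, pointer and marker are tip to tip. 0.065 to 0.125. It moves along if pushed (2.5 N). The scale has a line every 5 mm
- marker_tip (a point): Tip of the index nose, pointing to -x, of the small steel slide (13 x 10 mm, 28 mm high) on the scale bar's outer edge; meets the pointer's tip
- multimeter: Bystander: grey hand multimeter lying flat, 85 x 180 x 45 mm; origin under its centre
- spanner: Bystander: small open-ended spanner lying flat, 150 mm long; origin under its middle
- screwdriver: Bystander: black-handled screwdriver lying on the bench; origin under it
- adapter: Bystander: spare coax adapter standing on its end, 21 mm in diameter, 36 mm high; origin under its centre
- battery: Bystander: block battery standing up, 27 x 18 x 49 mm; origin under its centre
- breadboard: Bystander: white plug-in board 165 x 55 x 9 mm with some parts on it; origin under its centre
- tape: Bystander: roll of tape lying flat, 70 mm in diameter, 18 mm high; origin under its centre

How it is judged:
By the outcome, as a careful person would: the job done as asked, in the order asked, and still so for the second after the job is handed in, while the arm keeps its last pose, push and grip.
It also fails if it takes over 43 s, if anything falls off the work surface, if the arm or the gripper's body presses on something with over 40 N, if the wrist force passes 120 N, or if a joint passes its speed limit or range.

## Working session

There is one attempt and no reset: what is moved stays moved. The work goes in short steps, each a Python script; the robot and the scene stay as the last script left them, time stands still between calls to the robot, and variables do not carry over. Pictures are saved under pics/ and viewed, and the job is handed in when it is done.

```bash
mkdir -p pics; ls; cat > h.py <<'E'
import numpy as np, cv2
from rig import manip
from scipy.spatial.transform import Rotation as R
def snap(n,f):
    T=None
    if n=="wrist":
        p=np.array(manip.get_position()); r=R.from_rotvec(manip.get_ee_rot()).as_matrix()
        T=np.eye(4);T[:3,:3]=r;T[:3,3]=p
    c=manip.camera(n)
    M=np.array(c["cam_to_world"]) if n!="wrist" else T@np.array(c["mount"])
    cv2.imwrite(f"pics/{f}.png",c["image"][:,:,::-1])
    np.savez(f"pics/{f}.npz",M=M,K=[c["fx"],c["fy"],c["cx"],c["cy"],c["k1"]])
    return c["image"],M
def load(f):
    d=np.load(f"pics/{f}.npz");return d["M"],d["K"]
def ray(f,u,v):
    M,(fx,fy,cx,cy,k1)=load(f)
    K=np.array([[fx,0,cx],[0,fy,cy],[0,0,1]])
    q=cv2.undistortPoints(np.array([[[u,v]]],float),K,np.array([k1,0,0,0,0.]))[0,0]
    d=M[:3,:3]@np.array([q[0],q[1],1]);return M[:3,3],d/np.linalg.norm(d)
def plane(f,u,v,z):
    o,d=ray(f,u,v);return o+d*(z-o[2])/d[2]
def tri(*obs):
    A=np.zeros((3,3));b=np.zeros(3)
    for f,u,v in obs:
        o,d=ray(f,u,v);P=np.eye(3)-np.outer(d,d);A+=P;b+=P@o
    x=np.linalg.solve(A,b)
    res=[np.linalg.norm((np.eye(3)-np.outer(d,d))@(x-o)) for o,d in (ray(*q) for q in obs)]
    return x,np.round(res,4)
def proj(f,X):
    M,(fx,fy,cx,cy,k1)=load(f)
    p=M[:3,:3].T@(np.array(X)-M[:3,3]);s=p[:2]/p[2];s=s*(1+k1*(s@s));return np.array([fx*s[0]+cx,fy*s[1]+cy])
E
python3 - <<'E'
from h import *
for n in ("side","top","wrist"):
    im,M=snap(n,n+"0");print(n,np.round(M,3).tolist(),load(n+"0")[1])
print(manip.get_time(),manip.get_ee_rot(),manip.get_width())
E
```

```text
pics
side [[0.926, -0.188, 0.328, 0.087], [-0.378, -0.485, 0.789, -1.064], [0.01, -0.854, -0.52, 0.803], [0.0, 0.0, 0.0, 1.0]] [ 4.65253188e+02  4.65253188e+02  2.87164893e+02  2.08585874e+02
 -4.41953441e-02]
top [[0.013, -0.998, 0.055, 0.473], [-1.0, -0.013, -0.006, 0.035], [0.006, -0.055, -0.998, 1.184], [0.0, 0.0, 0.0, 1.0]] [4.44703197e+02 4.44703197e+02 2.84004078e+02 2.11437061e+02
 1.15828535e-02]
wrist [[0.404, 0.881, 0.245, 0.189], [0.915, -0.389, -0.11, 0.599], [-0.002, 0.269, -0.963, 0.373], [0.0, 0.0, 0.0, 1.0]] [3.75462132e+02 3.75462132e+02 2.81820238e+02 2.00262488e+02
 5.84562023e-03]
0.15 [ 0.32446646  1.54647804 -0.32625713] 0.0850264994729059
```

View pics/side0.png

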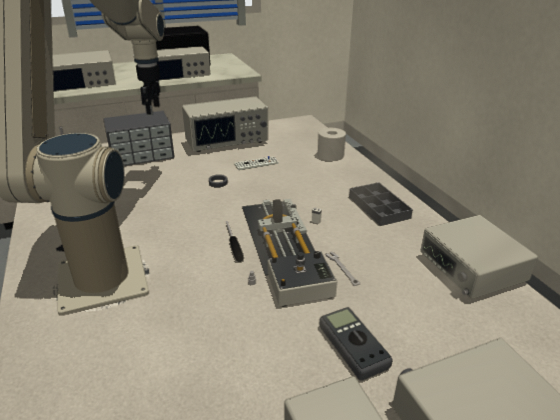

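View pics/top0.png

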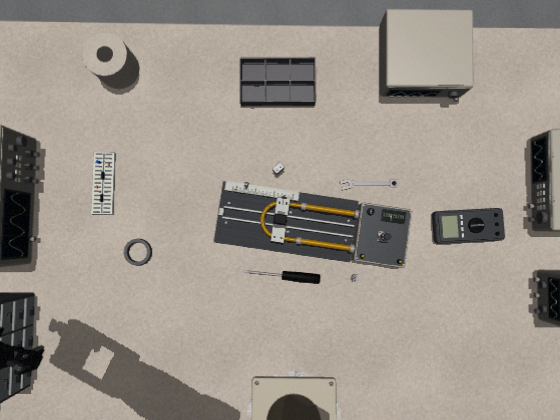

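View pics/wrist0.png

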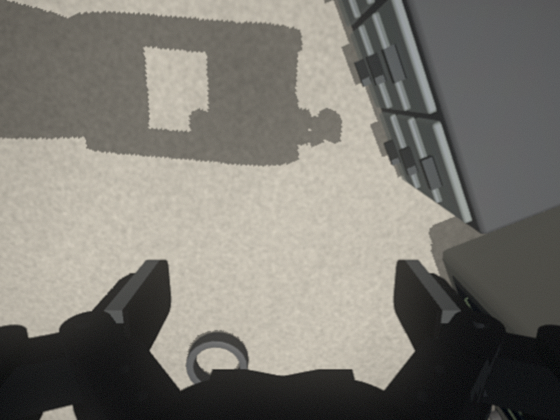

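Top view: the case is around (382,235), the nut at ~(384,237), the grip at ~(281,218) and the scale and marker at the upper edge. I'll enlarge this.

```bash
python3 - <<'E'
from h import *
im=cv2.imread("pics/top0.png")
cv2.imwrite("pics/top0c.png",cv2.resize(im[165:285,205:425],None,fx=3.6,fy=3.6,interpolation=cv2.INTER_CUBIC))
im=cv2.imread("pics/side0.png")
cv2.imwrite("pics/side0c.png",cv2.resize(im[190:310,225:370],None,fx=4.8,fy=4.8,interpolation=cv2.INTER_CUBIC))
print(plane("top0",384,237,.084),plane("top0",281,218,.106))
# case corners top z=.058
for u,v in ((361,203),(411,209),(406,267),(354,261)): print(plane("top0",u,v,.058))
r=R.from_rotvec(manip.get_ee_rot()).as_matrix();print(r.round(3))
c=load("wrist0")[0];print((r.T@c[:3,:3]).round(3),r.T@(c[:3,3]-np.array(manip.get_position())))
E
```

```text
[ 0.4736501  -0.21908011  0.084     ] [0.51639938 0.03596594 0.106     ]
[ 0.55911467 -0.16663129  0.058     ]
[ 0.54551824 -0.29359407  0.058     ]
[ 0.39894227 -0.2805085   0.058     ]
[ 0.41228102 -0.14942756  0.058     ]
[[-0.001  0.403  0.915]
 [-0.001  0.915 -0.403]
 [-1.    -0.001 -0.   ]]
[[ 0.001 -0.269  0.963]
 [ 1.    -0.001 -0.001]
 [ 0.001  0.963  0.269]] [-1.20111755e-01  2.41455480e-05 -6.85100245e-02]
```

View pics/top0c.png

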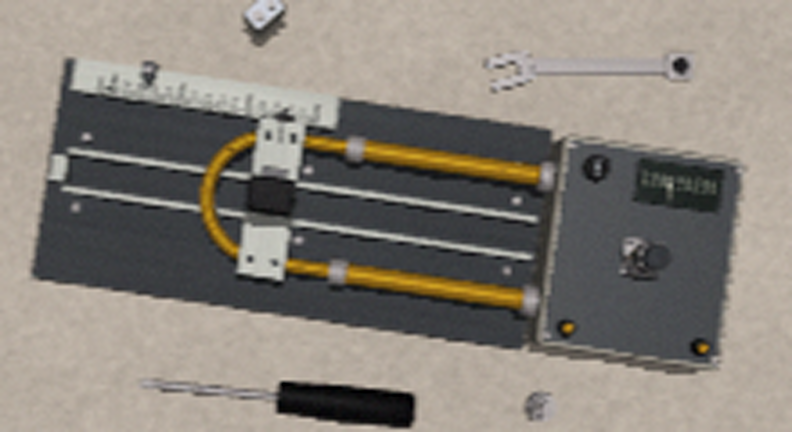

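View pics/side0c.png

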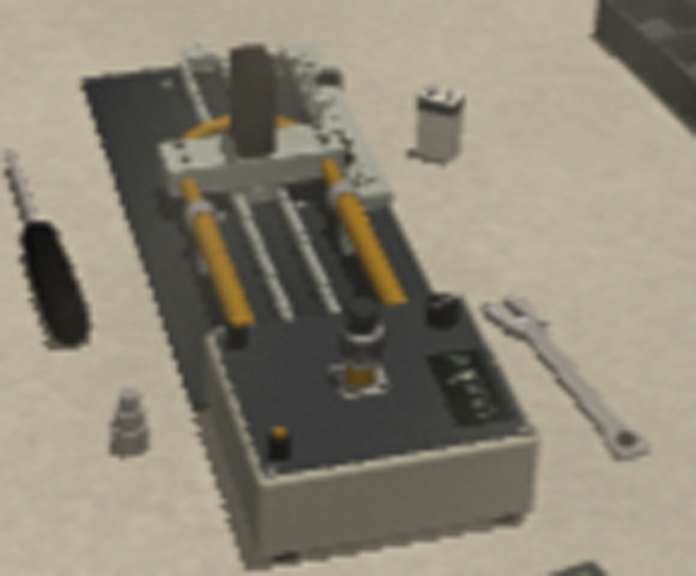

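Top and side views agree: trainer yaw is about −6°. The load stands over the case near (0.47,−0.22), the grip near (0.516,0.036), and the marker near crop px (150,72), about 0.1 m further along +y. Next are wrist views from four places above the grip and the nut.

```bash
cat >> h.py <<'E'
def down(deg):
    a=np.radians(deg);x=np.array([0,0,-1.]);y=np.array([np.cos(a),np.sin(a),0]);z=np.cross(x,y)
    return R.from_matrix(np.stack([x,y,z],1)).as_rotvec()
E
python3 - <<'E'
from h import *
for a in (60,45,30,0,-6,-30,-60,-90): print(a,np.round(manip.solve_ik([.47,-.22,.09],down(a)),2))
manip.move_to([.52,.06,.27],down(-6)); snap("wrist","wA")
manip.servo_line([.49,-.02,.27],rate=.2); snap("wrist","wB")
manip.move_to([.47,-.21,.27],down(-6)); snap("wrist","wC")
manip.servo_line([.43,-.25,.27],rate=.2); snap("wrist","wD")
print(manip.get_time(),manip.get_contact_force())
E
```

```text
60 [-0.46  0.53  1.96 -0.    0.66 -1.51]
45 [-0.46  0.53  1.96 -0.    0.66 -1.25]
30 [-0.46  0.53  1.96 -0.    0.66 -0.98]
0 [-0.46  0.53  1.96 -0.    0.66 -0.46]
-6 [-0.46  0.53  1.96 -0.    0.66 -0.36]
-30 [-0.46  0.53  1.96 -0.    0.66  0.06]
-60 [-0.46  0.53  1.96 -0.    0.66  0.59]
-90 [-0.46  0.53  1.96 -0.    0.66  1.11]
4.2167 [-0.14513245  0.55124567  0.2160622 ]
```

View pics/wA.png

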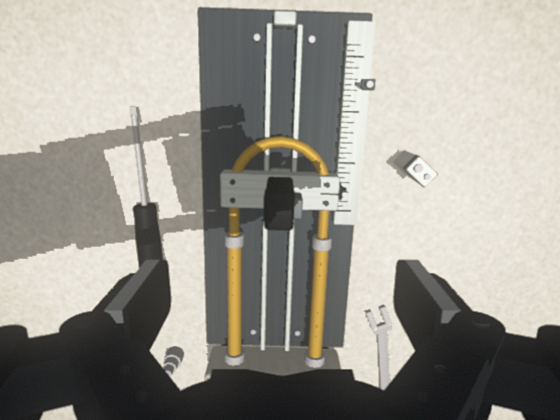

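View pics/wB.png

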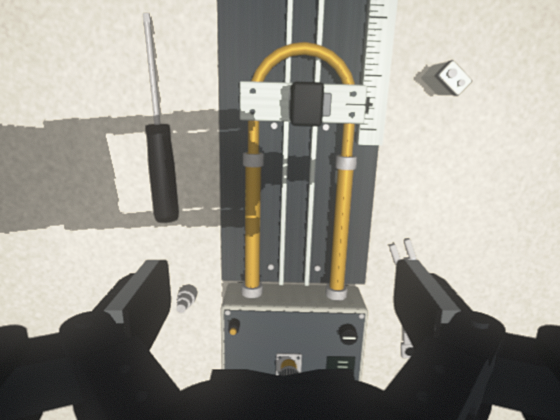

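View pics/wC.png

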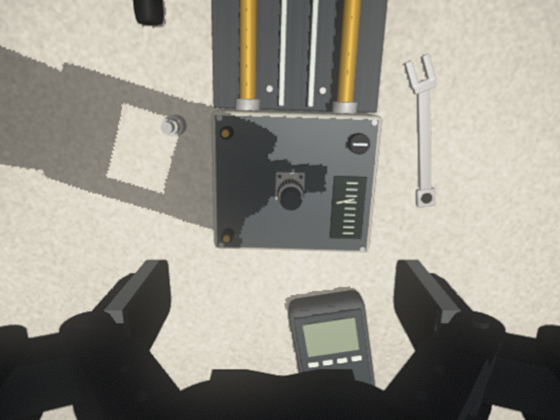

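View pics/wD.png

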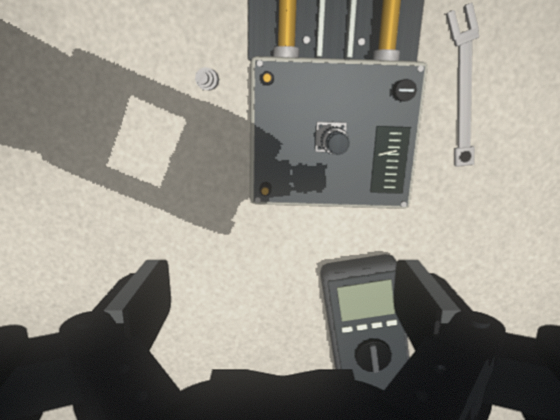

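wA shows the grip top at (279,203), pointer near (343,191) and marker nose near (360,85). wC and wD show the load's top at about (291,198) and (337,143). I'll zoom in to pick points.

```bash
python3 - <<'E'
from h import *
def crop(f,u0,v0,w,h,s):
    im=cv2.imread(f"pics/{f}.png");return cv2.resize(im[v0:v0+h,u0:u0+w],None,fx=s,fy=s,interpolation=cv2.INTER_CUBIC)
a=crop("wC",250,150,80,72,5);b=crop("wD",295,100,80,72,5)
c=crop("wA",240,150,130,80,3);d=crop("wB",280,60,130,80,3)
top=np.hstack([a,b[:, :390]]);bot=np.hstack([c,d])
cv2.imwrite("pics/z1.png",np.vstack([top[:, :780],bot]))
cv2.imwrite("pics/z2.png",crop("wA",320,60,80,150,4)) 
E
```

```text
(no output)
```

View pics/z1.png

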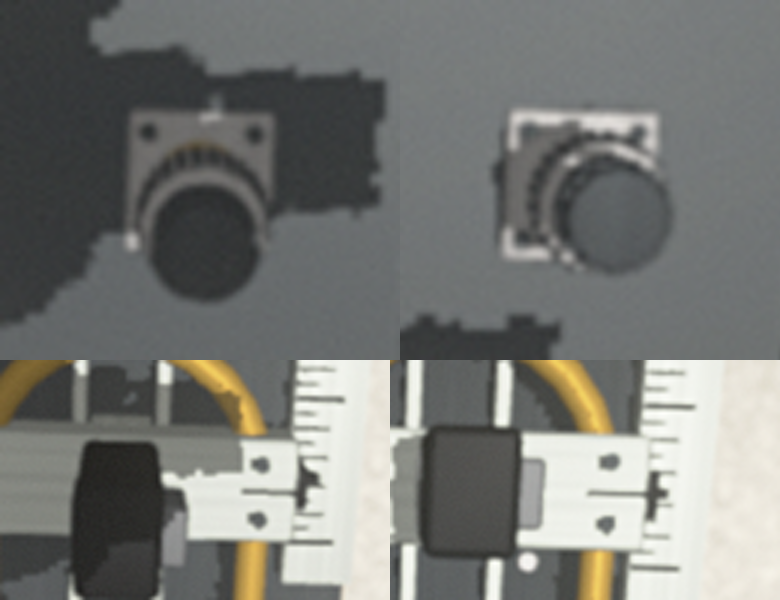

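View pics/z2.png

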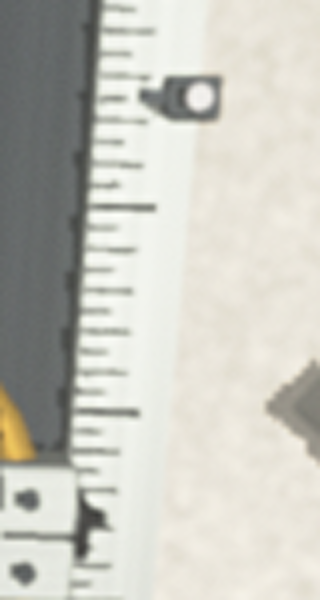

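```bash
python3 - <<'E'
from h import *
np.set_printoptions(precision=4,suppress=True)
print("load top",tri(("wC",291,198.6),("wD",337.6,143)), tri(("wC",291,198.6),("wD",337.6,143),("top0",205+655/3.6,165+255/3.6)))
print("radius",np.linalg.norm(plane("wC",291,198.6,.108)-plane("wC",302.5,198.6,.108)))
print("grip -y edge",tri(("wA",278.5,229.3),("wB",307.3,125)))
for z in(.106,): print("grip ctr wB",plane("wB",307.5,103.8,z), plane("wA",278.7,209.8,z))
print("ptr",tri(("wA",346.8,189.6),("wB",374,104.7)),plane("wA",346.8,189.6,.021),plane("wB",374,104.7,.021))
print("mk",tri(("wA",354.5,84.2),("top0",205+150/3.6,165+75/3.6)),plane("wA",354.5,84.2,.021))
# yaw: case/bed edges: bed left edge wA (200,10)-(207,345); rail
p=plane("wA",199.5,30,.012);q=plane("wA",206,330,.012);d=p-q;print("bed yaw",np.degrees(np.arctan2(-d[0],d[1])))
p=plane("wC",216,115,.058);q=plane("wC",379,118,.058);d=q-p;print(np.degrees(np.arctan2(d[1],d[0])),np.linalg.norm(d))
p=plane("wD",252,61,.058);q=plane("wD",424,64,.058);d=q-p;print(np.degrees(np.arctan2(d[1],d[0])),np.linalg.norm(d))
p=plane("wA",347,20,.016);q=plane("wA",336,222,.016);d=p-q;print("scale yaw",np.degrees(np.arctan2(-d[0],d[1])),np.linalg.norm(d))
E
```

```text
load top (array([ 0.4759, -0.2209,  0.1004]), array([0.0001, 0.0001])) (array([ 0.4761, -0.2214,  0.1006]), array([0.0006, 0.0005, 0.0011]))
radius 0.008958802631432105
grip -y edge (array([0.5135, 0.0252, 0.1045]), array([0.0004, 0.0004]))
grip ctr wB [0.5153 0.0403 0.106 ] [0.5151 0.0422 0.106 ]
ptr (array([0.5827, 0.0307, 0.023 ]), array([0.0006, 0.0006])) [0.5824 0.0304 0.021 ] [0.5837 0.0304 0.021 ]
mk (array([ 0.6115,  0.1329, -0.0606]), array([0.0011, 0.0011])) [0.5955 0.1315 0.021 ]
bed yaw -8.029862635584045
-7.091536106105754 0.14087727032312483
-7.024532733451266 0.1433283518147141
scale yaw -6.699979402873523 0.1943200452632419
```

```bash
python3 - <<'E'
from h import *
np.set_printoptions(precision=4,suppress=True)
a=plane("wC",291,198.6,.106);b=plane("wD",337.6,143,.106);print(a,b)
n=(a+b)/2
manip.move_to([n[0],n[1],.155],down(36))
manip.command_gripper(.05,f_grip=40)
snap("wrist","wE");print(manip.get_time(),n,proj("wE",[n[0],n[1],.108]),manip.get_position())
E
```

```text
[ 0.4758 -0.2193  0.106 ] [ 0.4752 -0.2202  0.106 ]
5.3667 [ 0.4755 -0.2197  0.106 ] [282.5903 243.0996] [ 0.4756 -0.22    0.1554]
```

View pics/wE.png

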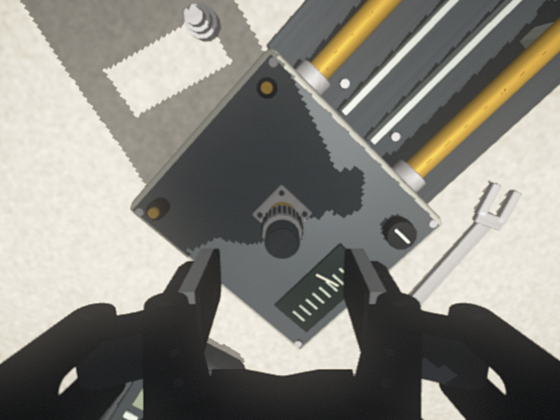

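wE shows the load's dark top at about (282,239), between the fingers laterally. I'll fit the circle and triangulate again.

```bash
python3 - <<'E'
from h import *
np.set_printoptions(precision=4,suppress=True)
im=cv2.imread("pics/wE.png");cv2.imwrite("pics/z3.png",cv2.resize(im[180:270,230:340],None,fx=6,fy=6,interpolation=cv2.INTER_CUBIC))
E
```

```text
(no output)
```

View pics/z3.png

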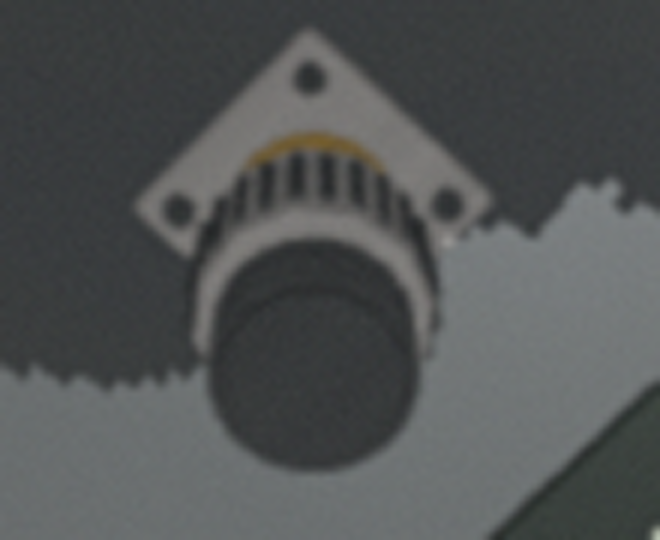

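Fit: centre (282.3,241.3) against (282.6,243.1) predicted, so within 1 mm. I'm grasping the nut now and turning it in steps while watching the moment.

```bash
python3 - <<'E'
from h import *
np.set_printoptions(precision=3,suppress=True)
P=[.4757,-.2199,.088]
manip.servo_line(P,rate=.08)
print("down",manip.get_position(),np.array(manip.get_contact_force()),np.array(manip.get_torque()))
manip.command_gripper(.0,f_grip=50)
snap("wrist","wF")
print("w",manip.get_width(),np.array(manip.get_contact_force()),np.array(manip.get_torque()),manip.get_time())
a=36
for k in range(3):
    a-=8;manip.move_to(P,down(a));print(a,np.array(manip.get_torque()),np.array(manip.get_contact_force()),manip.get_width(),manip.get_time())
E
```

```text
down [ 0.476 -0.22   0.088] [ 0.263 -0.082  0.192] [ 0.029 -0.016 -0.052]
w 0.019733526667652185 [-2.711 -1.536  6.647] [-0.199  0.42   0.017] 6.7917
28 [-0.147  0.363 -0.052] [-2.777 -1.537  5.249] 0.019608933119270925 7.05
20 [-0.118  0.284 -0.19 ] [-2.092 -0.394  5.928] 0.019554022661295425 7.3083
12 [-0.168  0.294 -0.087] [-0.946 -0.454  5.361] 0.01951649731990025 7.5667
```

View pics/wF.png

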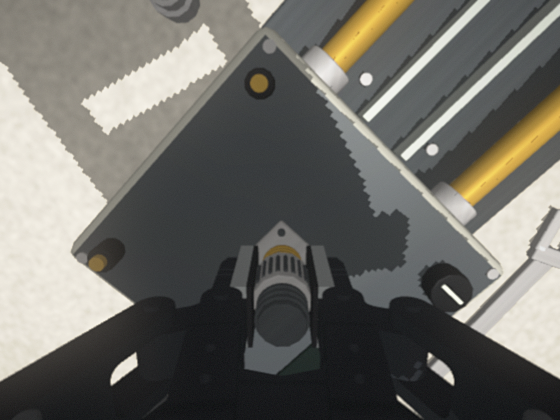

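wF shows the fingers around the knurled nut (280,275) with the pads at its height. I'll continue turning.

```bash
python3 - <<'E'
from h import *
np.set_printoptions(precision=3,suppress=True)
P=[.4757,-.2199,.088]
a=12
while a>-50:
    a-=6;manip.move_to(P,down(a))
    t=[];
    manip.hold(.03)
    for i in range(2): t.append(manip.get_torque()[2])
    print(a,np.round(t,3),np.array(manip.get_torque()),np.array(manip.get_contact_force()),manip.get_time())
    if max(map(abs,t))>.5: break
snap("wrist","wG");print(manip.get_width(),R.from_rotvec(manip.get_ee_rot()).as_matrix()[:2,1])
E
```

```text
6 [-0.042 -0.042] [-0.065  0.289 -0.042] [-1.397 -0.432  5.422] 7.85
0 [-0.081 -0.081] [-0.131  0.278 -0.081] [-1.648 -1.597  5.626] 8.1333
-6 [-0.077 -0.077] [-0.014  0.18  -0.077] [-2.254 -0.882  5.633] 8.4167
-12 [-0.058 -0.058] [-0.071  0.222 -0.058] [-1.007 -0.967  5.099] 8.7
-18 [-0.067 -0.067] [-0.097  0.227 -0.067] [-0.823 -0.899  6.088] 8.9833
-24 [-0.05 -0.05] [-0.071  0.166 -0.05 ] [-0.582 -0.179  5.218] 9.2667
-30 [-0.05 -0.05] [-0.073  0.23  -0.05 ] [-0.72  -0.263  5.233] 9.55
-36 [-0.028 -0.028] [-0.06   0.141 -0.028] [-0.788 -1.045  4.817] 9.8333
-42 [-0.029 -0.029] [-0.098  0.066 -0.029] [-0.316 -0.411  6.065] 10.1167
-48 [-0.068 -0.068] [-0.146  0.072 -0.068] [ 0.479 -1.095  6.641] 10.4
-54 [0.078 0.078] [-0.169  0.03   0.078] [ 0.892 -0.345  5.491] 10.6833
0.019620261877447275 [ 0.593 -0.805]
```

View pics/wG.png

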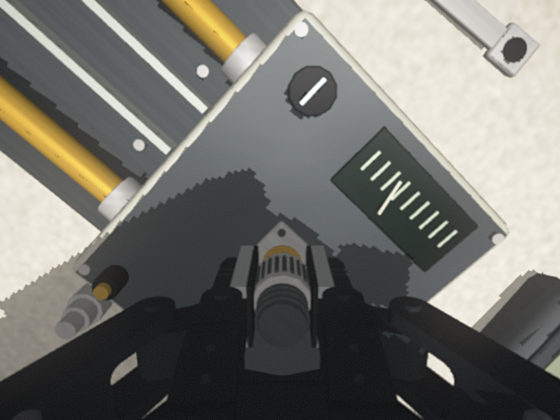

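The moment about vertical stayed near zero even after 90°, so a stop isn't evident. I'll probe further using joint 6's torque too.

```bash
python3 - <<'E'
from h import *
np.set_printoptions(precision=3,suppress=True)
P=[.4757,-.2199,.088]
print(np.array(manip.get_tau()),manip.get_torque())
for a in (-58,-62,-66):
    manip.move_to(P,down(a))
    print(a,np.array(manip.get_tau()),np.array(manip.get_torque()),np.degrees(manip.get_joint_positions()[5]),manip.get_time())
for a in (-62,-58):
    manip.move_to(P,down(a))
    print(a,np.array(manip.get_tau()),np.array(manip.get_torque()),manip.get_time())
E
```

```text
[  0.416 -48.022 -15.334   0.187   0.12    0.068] [-0.155  0.021  0.038]
-58 [ -2.448 -48.133 -13.972  -0.822   0.789   0.075] [ 0.407 -0.748  0.027] 31.591986513207843 10.9833
-62 [  0.029 -47.867 -14.529  -0.093   0.464   0.095] [-0.081 -0.253 -0.084] 35.61802346480019 11.2333
-66 [  2.179 -47.42  -15.206   0.618   0.054   0.096] [-0.542  0.224 -0.059] 39.616720607874726 11.4833
-62 [  1.964 -47.46  -15.168   0.706   0.069  -0.098] [-0.572  0.215  0.016] 11.7333
-58 [  2.012 -47.482 -15.14    0.722   0.085  -0.098] [-0.567  0.172  0.067] 11.9833
```

```bash
python3 - <<'E'
from h import *
np.set_printoptions(precision=3,suppress=True)
P=[.4757,-.2199,.088]
manip.command_gripper(0,f_grip=100);print(manip.get_width())
a=-58
while a>-100:
    a-=6
    manip.move_to(P,down(a))
    print(a,np.array(manip.get_tau())[[0,4,5]],np.array(manip.get_torque()),np.array(manip.get_contact_force()),manip.get_time())
    if abs(manip.get_tau()[5])>.35: break
snap("wrist","wH")
E
```

```text
0.018500681154815745
-64 [ 2.136 -0.105  0.178] [-0.48   0.372 -0.118] [-2.41  -3.46   8.883] 12.45
-70 [ 0.751 -0.124  1.246] [-0.424  0.337  1.024] [-1.825 -2.807  9.467] 12.7
```

View pics/wH.png

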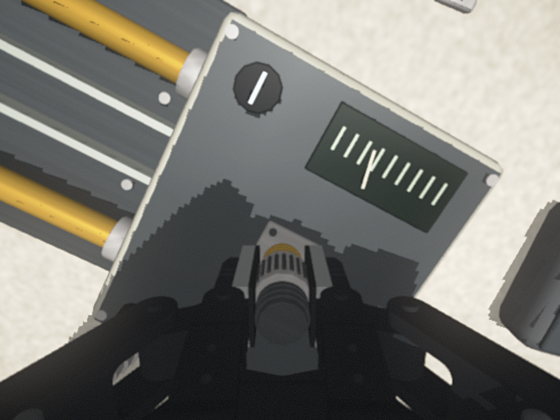

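At 100 N grip, joint 6's torque jumped to 1.25 N m, against ~0.1 before, which looks like the hard stop. To rule out a collision at that orientation, I'll release, rotate back, regrip and check that it stops at once.

```bash
python3 - <<'E'
from h import *
np.set_printoptions(precision=3,suppress=True)
P=[.4757,-.2199,.088]
manip.command_gripper(.036)
manip.move_to(P,down(-15));print("free",np.array(manip.get_tau())[5],manip.get_time())
manip.command_gripper(0,f_grip=100);print(manip.get_width())
a=-15
while a>-80:
    a-=5
    manip.move_to(P,down(a))
    print(a,np.array(manip.get_tau())[[0,4,5]],np.array(manip.get_torque()),np.array(manip.get_contact_force()),manip.get_time())
    if abs(manip.get_tau()[5])>.8: break
E
```

```text
free -0.06161302328109741 13.9833
0.01817658561333244
-20 [8.208 0.396 0.133] [-2.294  0.892  0.002] [ -5.082 -14.408   1.656] 14.5417
-25 [7.757 0.256 0.137] [-2.17   0.886 -0.109] [ -5.53  -13.775   3.5  ] 14.7917
-30 [7.352 0.12  0.461] [-2.068  0.998  0.217] [ -6.118 -13.594   2.67 ] 15.0417
-35 [-0.925  0.515  0.226] [ 0.121 -0.371 -0.062] [1.327 2.018 1.834] 15.2917
-40 [-0.717  0.772  0.247] [ 0.037 -0.49  -0.06 ] [2.753 0.527 3.567] 15.5417
-45 [-1.57   1.057  0.934] [ 0.027 -0.625  0.726] [ 4.848 -0.165  2.903] 15.7917
```

```bash
python3 - <<'E'
from h import *
np.set_printoptions(precision=3,suppress=True)
P=[.4757,-.2199,.088]
a=-45
for i in range(7):
    a-=2
    manip.move_to(P,down(a))
    print(a,np.array(manip.get_tau())[[0,4,5]],np.array(manip.get_torque()),np.array(manip.get_contact_force()),manip.get_width(),np.degrees(manip.get_joint_positions()[5]),manip.get_time())
E
```

```text
-47 [ 7.304  0.419 -0.022] [-1.953  0.624 -0.081] [ -4.293 -12.773   7.155] 0.018239774270516297 20.76541826509759 16.0417
-49 [6.435 0.389 0.007] [-1.809  0.584 -0.045] [ -4.477 -11.421   7.503] 0.01828666411966619 22.771744099903785 16.2917
-51 [6.33  0.342 0.007] [-1.821  0.622 -0.092] [ -3.97  -10.153   7.717] 0.017799656149607577 24.771071629582913 16.5417
-53 [6.238 0.296 0.007] [-1.792  0.669 -0.096] [ -5.337 -10.327   7.569] 0.01802679201216079 26.76876471306493 16.7917
-55 [6.14  0.25  0.006] [-1.833  0.655 -0.043] [ -5.021 -11.427   7.355] 0.018138085288131784 28.770499381584006 17.0417
-57 [5.493 0.206 0.456] [-1.737  0.685  0.457] [ -4.667 -10.392   7.15 ] 0.01832936355019999 30.72554375349331 17.2917
-59 [4.58  0.162 1.132] [-1.62   0.646  1.012] [-5.318 -9.511  8.525] 0.018366981898232253 32.663536454196105 17.5417
```

The torque falls to zero and then climbs to over 1.1 N m again, at −30°, −45° and −59°. The pads are cogging over the knurl of a nut that can't turn further. At −59° it is wound up against the stop at 1.13 N m, so I release in this state and go to the grip.

```bash
python3 - <<'E'
from h import *
np.set_printoptions(precision=4,suppress=True)
manip.command_gripper(.05,f_grip=50)
p=manip.get_position()
manip.servo_line([p[0],p[1],.16],rate=.2)
manip.move_to([.5155,.040,.165],down(-7.2))
manip.command_gripper(.065)
snap("wrist","wI")
print(manip.get_time(),manip.get_position(),manip.get_contact_force())
E
```

```text
19.8333 [0.5156 0.0392 0.165 ] [0.4326 0.6972 1.4359]
```

View pics/wI.png

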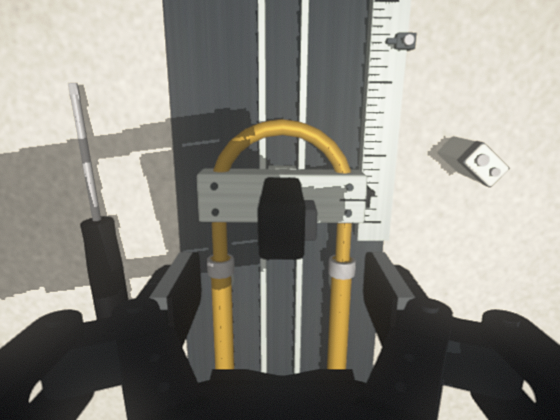

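wI shows the grip top centred on the tool axis (u≈282) with its near edge at v≈258, the pointer tip at about (373,197) and the marker nose at about (388,41).

```bash
python3 - <<'E'
from h import *
np.set_printoptions(precision=4,suppress=True)
print(tri(("wI",281.5,258),("wB",307.3,125),("wA",278.5,229.3)))
print(plane("wI",281.5,258,.106))
p=plane("wI",374,197,.022);m=plane("wI",388,41.5,.022);d=m-p;y=np.array([np.sin(np.radians(7.2)),np.cos(np.radians(7.2)),0]);print(p,m,d@y,d@np.array([y[1],-y[0],0]))
# rails yaw
for f,a,b in(("wI",(262,10),(265,350)),("wI",(304,10),(301,350))):
    p=plane(f,*a,.016);q=plane(f,*b,.016);e=p-q;print(np.degrees(np.arctan2(-e[0],e[1])))
im=cv2.imread("pics/wI.png");cv2.imwrite("pics/z4.png",cv2.resize(im[20:225,335:425],None,fx=2.9,fy=2.9,interpolation=cv2.INTER_CUBIC))
E
```

```text
(array([0.5134, 0.0251, 0.1036]), array([0.0003, 0.0006, 0.0003]))
[0.5133 0.0264 0.106 ]
[0.581  0.0277 0.022 ] [0.5965 0.1313 0.022 ] 0.10469076809937324 0.0024164247251933805
-7.631183520732163
-7.013709689729898
```

View pics/z4.png

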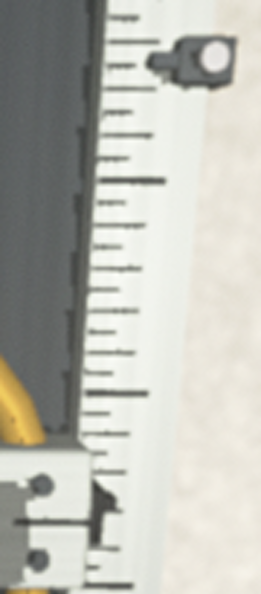

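```bash
python3 - <<'E'
from h import *
np.set_printoptions(precision=4,suppress=True)
P=np.array([.5155,.041,.087])
manip.servo_line(P,down(-7.2),rate=.12)
print(manip.get_position(),np.array(manip.get_contact_force()))
manip.command_gripper(0,f_grip=60)
print("w",manip.get_width(),np.array(manip.get_contact_force()),manip.get_time())
a=np.radians(7.2);y=np.array([np.sin(a),np.cos(a),0])
manip.servo_line(P+.02*y,rate=.06)
print("w",manip.get_width(),np.array(manip.get_contact_force()),manip.get_position(),manip.get_time())
if np.linalg.norm(manip.get_contact_force())<25:
    manip.servo_line(P+.09*y,rate=.06)
    print("w",manip.get_width(),np.array(manip.get_contact_force()),manip.get_position(),manip.get_time())
snap("wrist","wJ");snap("top","topJ")
E
```

```text
[0.5159 0.041  0.0873] [-0.2463  0.3288 -0.5305]
w 0.023360860287878406 [-3.946   0.2523 10.7504] 21.0917
w 0.023732640209919335 [-2.0129  3.1273  9.2311] [0.5184 0.0614 0.0882] 21.575
w 0.02333767469150266 [0.438  0.9709 5.5459] [0.5279 0.1307 0.0882] 22.8917
```

View pics/wJ.png

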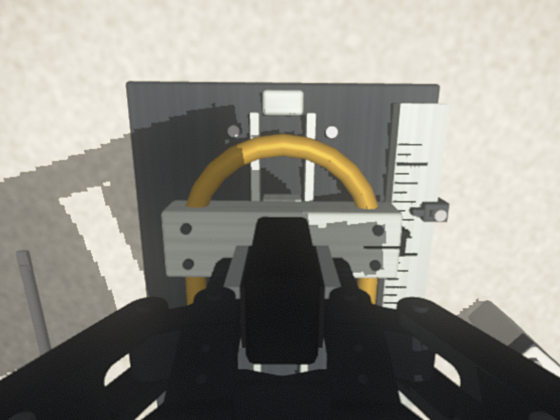

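Button in (width 23.3 mm, flush) and the trombone slides. The pointer tip is around (407,240) and the marker nose at (413,211). Zooming in to measure the remaining distance.

```bash
python3 - <<'E'
from h import *
im=cv2.imread("pics/wJ.png");cv2.imwrite("pics/z5.png",cv2.resize(im[190:270,350:460],None,fx=7,fy=7,interpolation=cv2.INTER_CUBIC))
E
```

```text
(no output)
```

View pics/z5.png

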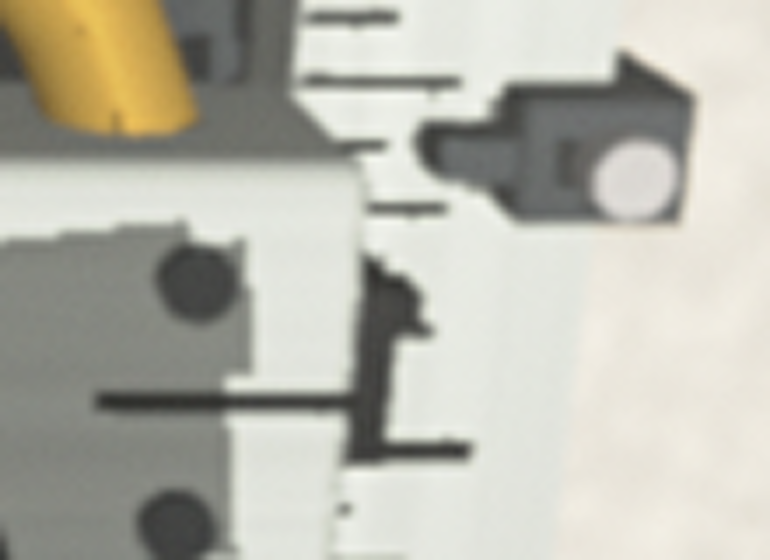

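```bash
python3 - <<'E'
from h import *
np.set_printoptions(precision=4,suppress=True)
a=np.radians(7.2);y=np.array([np.sin(a),np.cos(a),0]);x=np.array([y[1],-y[0],0])
g=np.array(manip.get_position())
def q(u,v,z): 
    P=plane("wJ",350+u/7,190+v/7,z)-g; return P@x,P@y,z
print("line end",q(345,401,.042),q(100,401,.042))
for z in(.019,.021,.023): print("tip",q(420,303,z),q(425,315,z),"nose",q(422,148,z),q(438,155,z))
print("scale lines 17,81,145,208,450:",[q(380,v,.016)[1] for v in (17,81,145,208,450)])
E
```

```text
line end (np.float64(0.05566928016332013), np.float64(-0.0015929716159321919), 0.042) (np.float64(0.038978062486432465), np.float64(-0.0015525864567708589), 0.042)
tip (np.float64(0.06851519388895845), np.float64(-0.003157888524899403), 0.019) (np.float64(0.06898639080213749), np.float64(-0.004140059066739543), 0.019) nose (np.float64(0.06755633609133264), np.float64(0.009291209274733125), 0.019) (np.float64(0.06881319024258045), np.float64(0.008734773423020257), 0.019)
tip (np.float64(0.06778729680371348), np.float64(-0.00240481468455183), 0.021) (np.float64(0.06825352226234228), np.float64(-0.003376622645329386), 0.021) nose (np.float64(0.06683855562151453), np.float64(0.009912936490834478), 0.021) (np.float64(0.06808214908892855), np.float64(0.00936237142364818), 0.021)
tip (np.float64(0.06705939971846839), np.float64(-0.0016517408442042593), 0.023) (np.float64(0.06752065372254709), np.float64(-0.002613186223919228), 0.023) nose (np.float64(0.06612077515169633), np.float64(0.010534663706935815), 0.023) (np.float64(0.06735110793527664), np.float64(0.009989969424276131), 0.023)
scale lines 17,81,145,208,450: [np.float64(0.01873411644051354), np.float64(0.013705155107073071), np.float64(0.008607486788503683), np.float64(0.00352109199616827), np.float64(-0.01667158397783158)]
```

```bash
python3 - <<'E'
from h import *
P=np.array([.5155,.041,.087]);a=np.radians(7.2);y=np.array([np.sin(a),np.cos(a),0])
g0=np.array(manip.get_position())
manip.servo_line(P+.1015*y,rate=.03);manip.hold(.2)
g=np.array(manip.get_position());print((g-g0)@y,(g-g0),manip.get_width(),manip.get_contact_force())
snap("wrist","wK");snap("top","topK");snap("side","sideK");print(manip.get_time())
im=cv2.imread("pics/wK.png");cv2.imwrite("pics/z6.png",cv2.resize(im[190:270,350:460],None,fx=7,fy=7,interpolation=cv2.INTER_CUBIC))
im=cv2.imread("pics/topK.png");cv2.imwrite("pics/z7.png",cv2.resize(im[165:285,205:425],None,fx=3.6,fy=3.6,interpolation=cv2.INTER_CUBIC))
E
```

```text
0.011600862855540494 [ 1.56388229e-03  1.14955019e-02 -3.78163937e-06] 0.02333552274895135 [0.47726631 1.11710739 5.1131512 ]
23.875
```

View pics/z6.png

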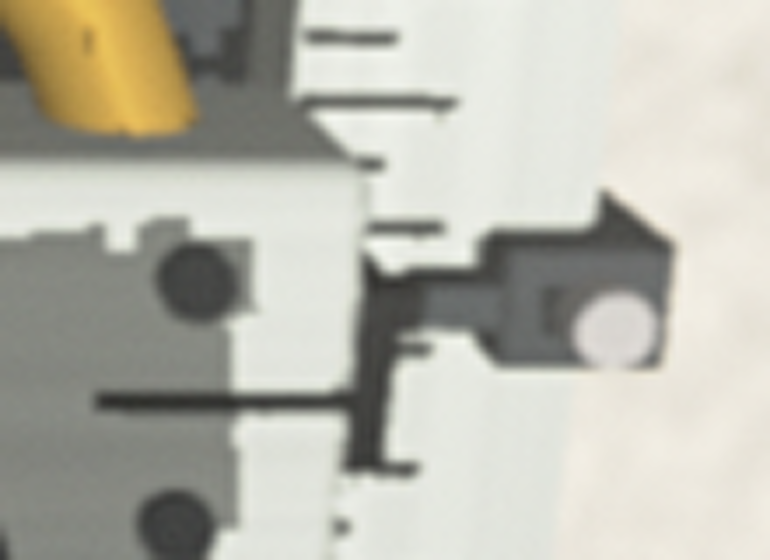

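View pics/z7.png

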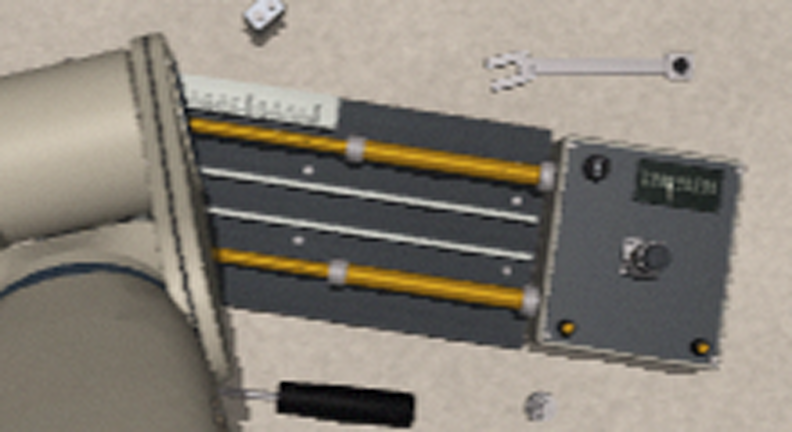

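In z6 the pointer and the marker nose are tip to tip, with lower edges both at v≈331 and centres within about 3 zoomed px (0.3 mm). The marker kept its place against the scale lines, and z7 shows the adapter, spanner, battery and the visible part of the screwdriver unmoved. The finger width of 23.3 mm means the button is flush. Handing in.

```bash
python3 - <<'E'
from h import *
print(manip.get_width(),manip.get_position(),manip.get_contact_force(),manip.get_time())
manip.sign_off()
E
```

```text
0.02351892733227165 [0.52941271 0.14216366 0.08821524] [0.06866057 1.0579857  5.59131777] 23.875
the job is handed in; nothing more can be done
```

The job is handed in, about 24 s of the 43 s in: the nut is tightened, and the arm is holding the trombone at the marker with the button squeezed in.

- **Nut:** I turned it clockwise until joint 6's torque went from about 0.1 to over 1.1 N m, and released it while it was wound against its stop. The gripper turned further than the nut's stated travel, so the pads slipped over the knurl near the stop. While probing I also turned back about 8° once and then re-tightened. The nut's angle can't be read from the pictures, so the torque is the only evidence that it is tight.
- **Trombone:** I pulled it about 0.1015 m along the scale, with the grip pinched at 60 N. The last wrist picture shows pointer and marker tip to tip, within about 0.3 mm. The fingers stand at 23.3–23.5 mm against a 24 mm grip, so the button is flush and the brake is off.
- **Marker and bench:** The marker kept its place against the scale lines. In the last top view the adapter, spanner, battery and visible part of the screwdriver were unmoved. I did not check the tape, breadboard and multimeter in the last pictures, but the arm did not work near them.
- **Disagreement:** My first two-view height for the load's top was 0.100 m against 0.108 m from the text. I used about 0.106 m, and the grasp fitted.

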